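# Present a notched glass plate label up to the reader

### The arm

A 7-joint arm with a two-finger parallel gripper is mounted at the origin on a cart in front of the work surface, level with it; the furniture and walls round the work are solid. World frame = base frame: x ahead of the robot, y to its left, z up, the work surface at z = 0. Lengths are in m, angles in rad, forces in N, time in s.
With the tool pointing down it reaches from about 0.425 to 0.825 m from the base axis. Payload 3.6 kg.
Tool frame: the origin (TCP) lies where the fingers leave the gripper's body, on its centre line; the fingertips stand 73 mm ahead of it and the grasp point (between the pads) lies 54 mm ahead of it; z points along the fingers, y is the line along which they close (so a half turn about z gives the same grasp; the last joint's range is limited). The gripper opens to 85 mm and grips with 20 to 120 N. Pads are 22 mm wide; open, the fingers measure 114 mm over their backs; the gripper's body (76 mm by 85 mm) begins 54 mm behind the grasp point. The pads swing forward as they close: fully open they stand 13 mm farther back than shut.
Start: joints at [-1.349, 0.615, -0.013, 1.423, 0.008, 1.103, -0.04], TCP at [0.159, 0.63, 0.304] pointing down, gripper open.
Joint ranges: [-3.12, 3.12], [-0.3, 2.06], [-1.34, 1.32], [0.26, 2.42], [-1.36, 4.5], [0.01, 1.98], [-2.84, 2.84]. Speed limits (rad/s): [2.79, 2.79, 3.14, 3.14, 3.14, 3.14, 3.14].

### API

Orientations are given as a unit quaternion [x, y, z, w].
In Python, from station import arm, snapshot, camera_info, ticket gives the robot as it stands. Calls block until the motion is done:
- arm.movep(position, orientation): joint-space move of the TCP to a pose.
- arm.line_to(position, velocity=0.15, ori=None): straight line of the TCP; ori=None keeps the orientation; velocity is the mean speed in m/s.
- arm.move_j(angles): joint-space move.
- arm.move_gripper(opening, effort=None): opening from 0.0 (shut) to 1.0 (fully open); effort is the grip in N (None keeps the last); returns when the fingers have stopped.
- arm.pause(seconds).
- arm.ik(position, orientation): joint angles nearest the present ones, or None.
- snapshot(name): name is "scene" or "side" or "wrist"; returns the picture (400x640x3 uint8, blue, green, red); there is no depth.
- camera_info(name): a dict with "fx", "fy", "cx", "cy" (pixels), "R" (3x3) and "t" (3): a world point X has camera coordinates R X + t; the wrist camera has in their place "T_tool_cam" (4x4, takes a point from camera to tool coordinates, whose origin is the TCP and whose axes are the flange's). Camera axes: x right, y down, z forward; pixel columns grow to the right and rows downward; lengths in m; the calibration is good to about 2 mm. A picture is of the moment at which its call begins: read the wrist's pose just before it. camera_info takes no time and is no camera call.
A pose or a line that the arm cannot do raises arm.MotionError and nothing moves.
- ticket.finish_job(): hands the job in; it is judged then, once.
Readings, each from a call of its own:
- arm.read_time(): time.
- arm.read_joint_positions(): joint angles.
- arm.read_dq(): joint speeds.
- arm.read_effort(): joint torques, N m.
- arm.read_tool_pos(): TCP position.
- arm.read_eef_rot(): TCP orientation.
- arm.read_ft_force(): force on the tool from outside, world axes, zero at the start.
- arm.read_wrist_torque(): the same for the moment, N m.
- arm.read_opening(): opening from 0.0 (shut) to 1.0 (fully open).
- arm.read_finger_force(): force on a finger pad.
Only numpy, scipy, OpenCV 4.12 (cv2) and the standard library are available. Lean on these libraries where they do the work, as an engineer would, in place of code of your own. Each camera call takes 0.05 s, during which the arm holds its last target. There are 200 camera calls.

### The job

Take the glass plate that stands in the rack's front slot (the one nearer the robot) and slide it along its slot until it is clear of the bridge, without forcing it against the bridge, then lift it out. Show it label up to the reader: its frosted end, the end with the notched corner, uppermost, with the plate tipped up about 40 degrees in an upright plane, its flat face square to the reader's round window, and the middle of the frosted end straight in front of the window, about 10 cm away. Finish still holding it there, steady and with nothing else supporting it; leave the other plate in its slot and do not disturb the other things.

Things in the scene. Friction and masses are not known exactly. Their poses are not given: they have to be found in the camera images.
- slide_rack: fixed low grey rack, 150 mm (x) by 217 mm (y). Origin: centre of its underside. Two slots run along its y axis, at x = -35 mm (front, nearer the robot) and x = +35 mm (back): floor 6 mm above the worktop, 12 mm wide, 5 mm walls with tops 22 mm above the worktop, closed at y = +106 mm, open at y = -105 mm.
- bridge (a point): metal bridge of the rack crossing above both slots, from the rack's y = +45 to +105 mm, on thin legs beside and between the slots; this point is the centre of its underside, 60 mm above the worktop (4 mm above the plates); its top is at 68 mm. 40 to 55 mm of each plate starts under it. Axes as the rack's.
- plate_a_center (a point): centre (half-way up) of glass plate A: clear, 110 mm long, 8 thick, 50 high, 0.11 kg, standing on its long edge in either slot. One end is frosted white for 28 mm and has a 14 x 14 mm notch in its upper corner. x points along it to the frosted end, y across its thickness, z up as it stands. 
- plate_a_frosted (a point): middle of plate A's frosted end, 41 mm from the plate's centre along its x (14 mm from that end), half-way up; axes as the plate's
- plate_b_center (a point): centre (half-way up) of glass plate B: clear, 110 mm long, 8 thick, 50 high, 0.11 kg, standing on its long edge in either slot. One end is frosted white for 28 mm and has a 14 x 14 mm notch in its upper corner. x points along it to the frosted end, y across its thickness, z up as it stands. Faces the other way than plate A.
- plate_b_frosted (a point): middle of plate B's frosted end, 41 mm from the plate's centre along its x, half-way up; axes as the plate's
- reader: label reader, fixed: round dark foot 96 mm across, a post, and at its top a grey box head 50 mm deep, 86 mm wide, 66 mm high (147 to 213 mm above the worktop) with a round window on its front. Origin at the centre of its underside; the front with the window faces its -x.
- reader_window (a point): centre of the reader's round 38 mm window, 180 mm above the worktop; it looks along its -x axis, y to the side, z up
- beaker_50_mid (a point): bystander: glass beaker 50 mm across, 61 mm high, standing right of the rack; centre, half-way up
- petri_dish_mid (a point): bystander: glass dish 81 mm across, 15 mm high, left of the rack; centre, half-way up
- conical_flask_mid (a point): bystander: conical flask 95 mm across, 113 mm high, behind the rack on the right; centre, half-way up
Not all that is in view belongs to the job. What is shaped like the part that bears plate_a_center but purple or turquoise is not meant.

How it is judged:
On the way:
1. the front plate has been slid along its slot, still down in it, until clear of the bridge (((x of plate_b_center in the frame of slide_rack above 0.02 m and y of plate_a_center in the frame of slide_rack below -0.006 m and x of plate_a_center in the frame of slide_rack between -0.045 and -0.025 m and z of plate_a_center in the frame of slide_rack below 0.046 m) or (x of plate_a_center in the frame of slide_rack above 0.02 m and y of plate_b_center in the frame of slide_rack below -0.006 m and x of plate_b_center in the frame of slide_rack between -0.045 and -0.025 m and z of plate_b_center in the frame of slide_rack below 0.046 m))), for 0.05 s.
At the end, for the whole second after the job is handed in: The front plate is held still by the fingers alone, frosted end at least 25 degrees up, plate upright and square to the window within 20 degrees, middle of the frosted end 50 to 150 mm before the window and within 35 mm of its axis; the other plate within 15 mm of its start (((contact force between the fingers and plate_a above 1 N and angle between plate_a_center's own x axis and vertical below 1.13 rad and angle between plate_a_center's own y axis and vertical between 1.22 and 1.92 rad and angle between the y axis of plate_a_center and the x axis of reader_window, either way round below 0.35 rad and x of plate_a_frosted in the frame of reader_window between -0.15 and -0.05 m and y of plate_a_frosted in the frame of reader_window between -0.035 and 0.035 m and z of plate_a_frosted in the frame of reader_window between -0.035 and 0.035 m and linear speed of plate_a below 0.03 m/s and contact force between plate_a and slide_rack below 0.2 N and contact force between plate_a and reader below 0.2 N and height (world z) of plate_a_center above 0.1 m and x of plate_b_center in the frame of slide_rack above 0.02 m and distance of plate_b_center from where it was at the start of the episode below 0.015 m) or (contact force between the fingers and plate_b above 1 N and angle between plate_b_center's own x axis and vertical below 1.13 rad and angle between plate_b_center's own y axis and vertical between 1.22 and 1.92 rad and angle between the y axis of plate_b_center and the x axis of reader_window, either way round below 0.35 rad and x of plate_b_frosted in the frame of reader_window between -0.15 and -0.05 m and y of plate_b_frosted in the frame of reader_window between -0.035 and 0.035 m and z of plate_b_frosted in the frame of reader_window between -0.035 and 0.035 m and linear speed of plate_b below 0.03 m/s and contact force between plate_b and slide_rack below 0.2 N and contact force between plate_b and reader below 0.2 N and height (world z) of plate_b_center above 0.1 m and x of plate_a_center in the frame of slide_rack above 0.02 m and distance of plate_a_center from where it was at the start of the episode below 0.015 m))); the arm keeps its last pose, push and grip.
It fails at once if a plate is forced against the rack or its bridge (over 30 N) (contact force between any of plate_a, plate_b and slide_rack above 30 N).
It fails at once if a bystander is pushed more than 30 mm (distance of any of beaker_50_mid, petri_dish_mid, conical_flask_mid from where it was at the start of the episode above 0.03 m).
It fails at once if the plate is knocked against the reader (contact force between any of plate_a, plate_b and reader above 5 N).
It fails at once if a plate is dropped on the worktop (height (world z) of any of plate_a_center, plate_b_center below 0.02 m).
It also fails if it takes over 38 s, if anything falls off the work surface, if the arm or the gripper's body presses on something with over 40 N, if the wrist force passes 120 N, or if a joint passes its speed limit or range.

## Working session

There is one attempt and no reset: what is moved stays moved. The work goes in short steps, each a Python script; the robot and the scene stay as the last script left them, time stands still between calls to the robot, and variables do not carry over. Pictures are saved under pics/ and viewed, at most 10 in all, crops included, and the job is handed in when it is done.

```bash
mkdir -p pics; ls; python3 - <<'E'
from station import arm, snapshot, camera_info
import cv2,numpy as np
for n in ("scene","side"):
    im=snapshot(n); cv2.imwrite(f"pics/{n}0.png",im)
    c=camera_info(n); print(n,{k:np.round(v,3).tolist() for k,v in c.items()})
print(np.round(camera_info("wrist")["T_tool_cam"],3), arm.read_time(), arm.read_eef_rot())
E
```

```text
pics
scene {'fx': 379.724, 'fy': 379.724, 'cx': 318.288, 'cy': 198.541, 'R': [[0.844, -0.536, -0.0], [-0.282, -0.445, -0.85], [0.455, 0.718, -0.527]], 't': [-0.531, 0.258, 0.845]}
side {'fx': 443.612, 'fy': 443.612, 'cx': 322.892, 'cy': 207.051, 'R': [[0.826, -0.564, -0.015], [-0.327, -0.458, -0.827], [0.459, 0.688, -0.562]], 't': [-0.517, 0.254, 1.222]}
[[ 0.001 -0.966 -0.258  0.065]
 [ 1.     0.001  0.     0.001]
 [-0.    -0.258  0.966 -0.069]
 [ 0.     0.     0.     1.   ]] 0.1 [ 1.23561300e-01  9.92336237e-01 -1.17400986e-03 -1.38467285e-04]
```

View pics/scene0.png

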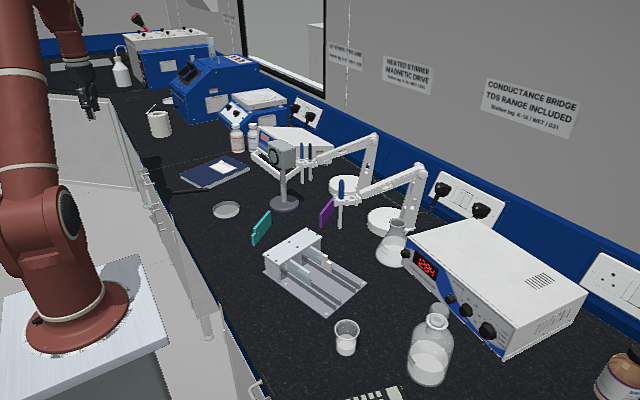

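View pics/side0.png

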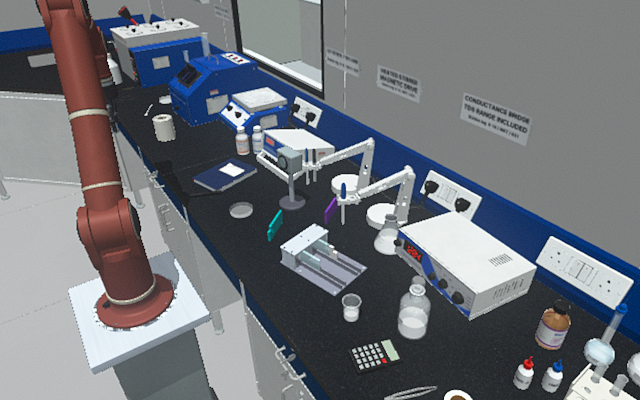

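```bash
python3 - <<'E'
import cv2
im=cv2.imread("pics/scene0.png")[135:325,240:400]
cv2.imwrite("pics/c1.png",cv2.resize(im,(500,594),interpolation=cv2.INTER_CUBIC))
im=cv2.imread("pics/side0.png")[140:300,250:400]
cv2.imwrite("pics/c2.png",cv2.resize(im,(560,597),interpolation=cv2.INTER_CUBIC))
E
```

```text
(no output)
```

View pics/c1.png

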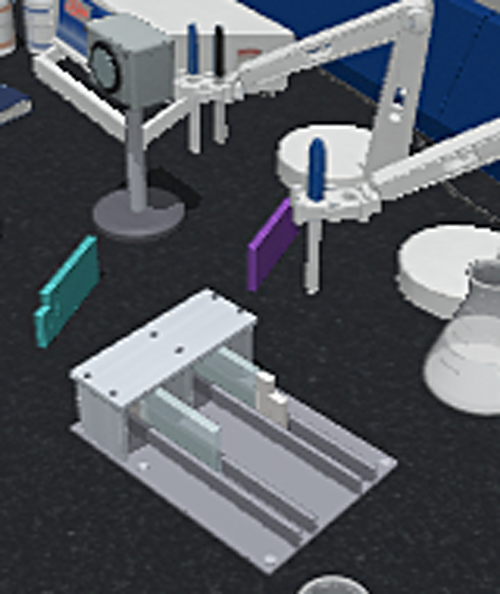

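View pics/c2.png

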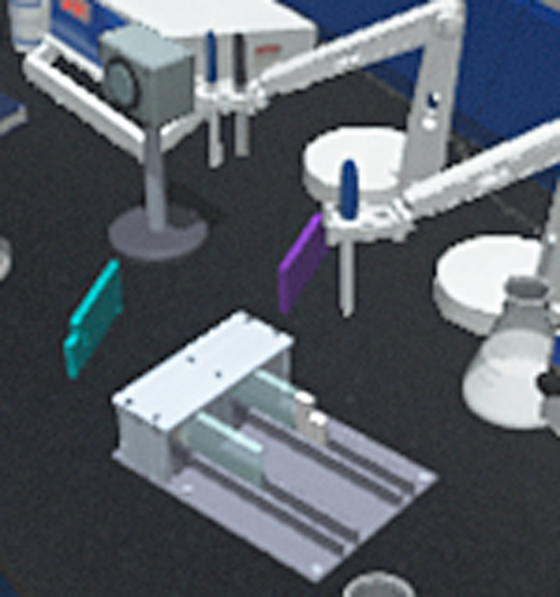

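```bash
cat > h.py <<'E'
import numpy as np
from station import camera_info
def ray(n,uv):
    c=camera_info(n); R=np.array(c["R"]); t=np.array(c["t"])
    d=R.T@np.array([(uv[0]-c["cx"])/c["fx"],(uv[1]-c["cy"])/c["fy"],1]); return -R.T@t,d
def onz(n,uv,z):
    o,d=ray(n,uv); return o+d*(z-o[2])/d[2]
E
python3 - <<'E'
from h import *
S=dict(scene=(240,135,3.125),side=(250,140,3.732))
P=dict(scene=dict(bL=(70,376,.068),bT=(208,290,.068),bR=(257,320,.068),bB=(118,408,.068),pR=(397,463,.005),pB=(268,573,.005),pL=(70,430,.005),win=(104,68,.18),foot=(139,213,.006),hFL=(90,26,.213),hFR=(137,50,.213),hBR=(173,40,.213),hBL=(128,15,.213),plEnd=(220,431,.056),bpl=(286,400,.042),tealT=(95,237,.055),tealB=(42,345,0),purT=(290,200,.055),purB=(250,287,0)),
side=dict(bL=(113,400,.068),bT=(242,311,.068),bR=(293,342,.068),bB=(165,433,.068),pR=(437,478,.005),pB=(317,580,.005),pL=(112,455,.005),win=(121,82,.18),foot=(158,232,.006),hFL=(102,37,.213),hFR=(152,63,.213),hBR=(193,58,.213),hBL=(150,28,.213),plEnd=(264,450,.056)))
for n in P:
    a,b,s=S[n]; q={}
    for k,(u,v,z) in P[n].items():
        q[k]=onz(n,(a+u/s-.5+.5/s,b+v/s-.5+.5/s),z); print(n,k,np.round(q[k],3))
    for i,j in (("bL","bT"),("bB","bR"),("bL","bB"),("bT","bR"),("pB","pR"),("pL","pB"),("hFL","hFR"),("hBL","hBR"),("hFL","hBL"),("hFR","hBR")):
        d=q[j]-q[i]; print(i,j,round(np.hypot(*d[:2]),3),round(np.degrees(np.arctan2(d[1],d[0])),1))
E
```

```text
scene bL [ 0.4   -0.109  0.068]
scene bT [ 0.547 -0.07   0.068]
scene bR [ 0.559 -0.127  0.068]
scene bB [ 0.414 -0.162  0.068]
scene pR [ 0.598 -0.269  0.005]
scene pB [ 0.454 -0.305  0.005]
scene pL [ 0.399 -0.099  0.005]
scene win [0.569 0.154 0.18 ]
scene foot [0.598 0.157 0.006]
scene hFL [0.569 0.18  0.213]
scene hFR [0.581 0.108 0.213]
scene hBR [0.62  0.11  0.213]
scene hBL [0.612 0.184 0.213]
scene plEnd [ 0.472 -0.212  0.056]
scene bpl [ 0.542 -0.197  0.042]
scene tealT [0.51  0.073 0.055]
scene tealB [0.427 0.019 0.   ]
scene purT [0.699 0.03  0.055]
scene purB [ 0.63  -0.007  0.   ]
bL bT 0.152 14.9
bB bR 0.149 13.3
bL bB 0.054 -74.5
bT bR 0.059 -77.6
pB pR 0.148 14.2
pL pB 0.213 -75.1
hFL hFR 0.073 -80.4
hBL hBR 0.075 -83.9
hFL hBL 0.043 5.6
hFR hBR 0.038 2.5
side bL [ 0.402 -0.107  0.068]
side bT [ 0.549 -0.068  0.068]
side bR [ 0.559 -0.128  0.068]
side bB [ 0.415 -0.165  0.068]
side pR [ 0.598 -0.271  0.005]
side pB [ 0.456 -0.306  0.005]
side pL [ 0.401 -0.098  0.005]
side win [0.57  0.157 0.18 ]
side foot [0.599 0.159 0.006]
side hFL [0.57  0.186 0.213]
side hFR [0.581 0.117 0.213]
side hBR [0.615 0.104 0.213]
side hBL [0.614 0.176 0.213]
side plEnd [ 0.473 -0.213  0.056]
bL bT 0.152 15.1
bB bR 0.149 14.4
bL bB 0.059 -77.5
bT bR 0.061 -80.1
pB pR 0.146 14.1
pL pB 0.215 -75.3
hFL hFR 0.07 -81.1
hBL hBR 0.073 -89.5
hFL hBL 0.045 -12.7
hFR hBR 0.037 -21.0
```

```bash
cat >> h.py <<'E'
from scipy.spatial.transform import Rotation as Ro
YAW=np.radians(14.4); C=np.array([.499,-.187,0]); YG=.018; YP=.037; ZT=.100
RX=6.0; WIN=np.array([.570,.155,.180]); TILT=40
def rk(p): return C+Ro.from_euler('z',YAW).apply(p)
def grasp_R(s,yaw=None): # tool y along rack x, tool x = s*rack y, z down
    M=np.array([[0,-s,0],[s,0,0],[0,0,-1]]).astype(float)
    # columns: x=(0,s,0), y=z cross x
    x=np.array([0,s,0.]);z=np.array([0,0,-1.]);M=np.c_[x,np.cross(z,x),z]
    return Ro.from_euler('z',YAW if yaw is None else yaw)*Ro.from_matrix(M)
def final(s):
    a=np.array([np.cos(np.radians(RX)),np.sin(np.radians(RX)),0])
    D=Ro.from_rotvec(a*np.radians(TILT))*Ro.from_euler('z',np.radians(RX)-YAW)
    v=rk([-.035,YP+.041,.031])-rk([-.035,YG,ZT])
    return WIN-.10*a-D.apply(v), D*grasp_R(s)
E
python3 - <<'E'
from h import *; from station import arm
import cv2
for s in (1,-1):
    R=grasp_R(s).as_quat()
    for p,q in ((rk([-.035,YG-.05*s*-1*-1 if 0 else YG,.25]),R),(rk([-.035,YG,ZT]),R),(rk([-.035,YG-.06,.25]),R),(final(s)[0],final(s)[1].as_quat())):
        j=arm.ik(list(p),list(q)); print(s,np.round(p,3),None if j is None else np.round(j,2))
im=cv2.imread("pics/scene0.png")[135:215,262:302]
im2=cv2.imread("pics/side0.png")[140:220,270:310]
cv2.imwrite("pics/c3.png",cv2.resize(np.hstack([im,im2]),(560,560),interpolation=cv2.INTER_CUBIC))
E
```

```text
1 [ 0.461 -0.178  0.25 ] [-0.2   0.55  0.79  1.95 -0.52  0.85  1.12]
1 [ 0.461 -0.178  0.1  ] [ 0.3   0.7   0.04  2.06 -0.06  0.39  0.64]
1 [ 0.476 -0.236  0.25 ] [-0.03  0.58  0.71  1.85 -0.48  0.89  1.16]
1 [0.48  0.055 0.194] [ 0.33  0.65 -0.27  2.   -0.75  0.82  0.8 ]
-1 [ 0.461 -0.178  0.25 ] [-0.36  0.69  1.13  1.95 -0.76  1.   -1.75]
-1 [ 0.461 -0.178  0.1  ] [ 0.77  0.8  -0.7   2.04  0.9   0.63  2.84]
-1 [ 0.476 -0.236  0.25 ] [-0.23  0.75  1.13  1.86 -0.79  1.07 -1.67]
-1 [0.48  0.055 0.194] [-0.5   0.95  1.13  2.03 -1.25  1.65 -1.76]
```

View pics/c3.png

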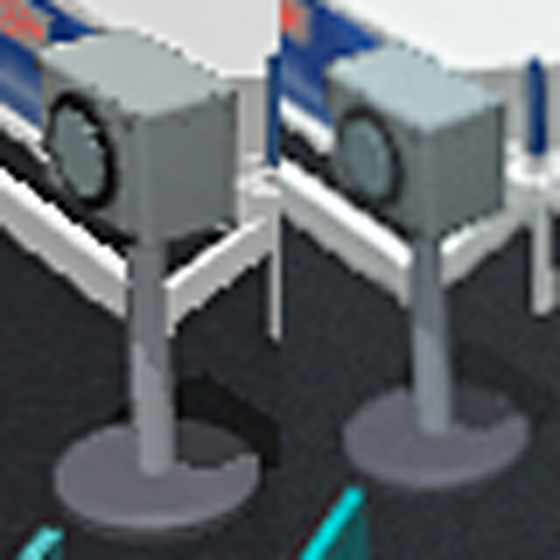

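```bash
python3 - <<'E'
from h import *; from station import arm, snapshot
import cv2
for n,o,P in (("scene",(262,135),[(43,58),(148,115),(237,92),(135,33),(82,152),(156,475)]),("side",(270,140),[(50,75),(145,128),(225,97),(122,45),(90,153),(156,436)])):
    q=[onz(n,(o[0]+u/7-.43,o[1]+v/7-.43),z) for (u,v),z in zip(P,[.213]*4+[.18,.007])]
    for i,j in ((0,1),(3,2),(0,3),(1,2)):
        d=q[j]-q[i]; print(n,i,j,round(np.hypot(*d[:2]),3),round(np.degrees(np.arctan2(d[1],d[0])),1))
    print("win,foot",np.round(q[4],3),np.round(q[5],3),"head",np.round(np.mean(q[:4],0),3))
R=grasp_R(1).as_quat(); 
arm.move_gripper(0.5,20)
arm.movep(list(rk([-.035,-.02,.30])),list(R))
p=arm.read_tool_pos();e=arm.read_eef_rot();im=snapshot("wrist");cv2.imwrite("pics/w1.png",im)
np.save("w1.npy",np.r_[p,e]);print(p,arm.read_time(),np.round(arm.read_joint_positions(),2))
E
```

```text
scene 0 1 0.075 -81.9
scene 3 2 0.078 -85.0
scene 0 3 0.045 3.8
scene 1 2 0.041 0.5
win,foot [0.57  0.154 0.18 ] [0.598 0.158 0.007] head [0.595 0.146 0.213]
side 0 1 0.074 -82.8
side 3 2 0.077 -81.3
side 0 3 0.045 9.4
side 1 2 0.047 5.6
win,foot [0.572 0.157 0.18 ] [0.598 0.157 0.007] head [0.594 0.149 0.213]
[ 0.47061284 -0.21421434  0.29982714] 3.7917 [-0.19  0.54  0.9   1.83 -0.5   1.01  1.16]
```

View pics/w1.png

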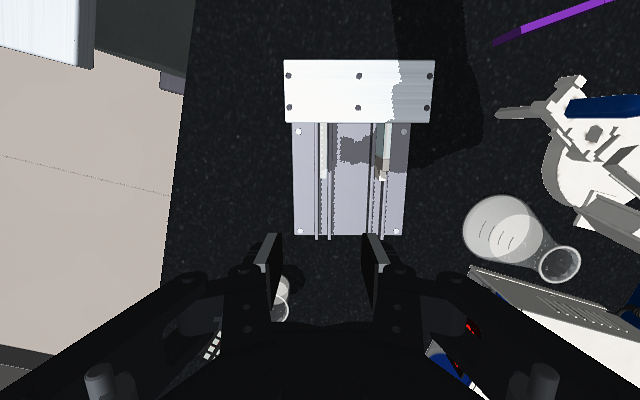

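```bash
cat >> h.py <<'E'
def wz(uv,z,pose):
    c=camera_info("wrist"); T=np.array(c["T_tool_cam"]); Q=Ro.from_quat(pose[3:])
    o=pose[:3]+Q.apply(T[:3,3]); d=Q.apply(T[:3,:3]@np.array([(uv[0]-c["cx"])/c["fx"],(uv[1]-c["cy"])/c["fy"],1]))
    return o+d*(z-o[2])/d[2]
def inrk(p): return Ro.from_euler('z',-YAW).apply(p-C)
E
python3 - <<'E'
from h import *; import cv2
p=np.load("w1.npy"); g=cv2.imread("pics/w1.png",0)
for r in (135,150,165,190,210,228): print(r,g[r-1:r+2,284:340].mean(0).astype(int).tolist())
print("col",g[110:240,324].tolist())
for uv,z in (((285.5,122),.068),((434.5,122),.068),((284,60.5),.068),((434,60.5),.068),((295,235),.005),((403.5,235),.005)): print(uv,np.round(inrk(wz(uv,z,p)),4))
E
```

```text
135 [27, 27, 25, 25, 25, 26, 23, 24, 174, 197, 193, 191, 190, 190, 207, 195, 155, 192, 191, 191, 191, 190, 190, 189, 190, 190, 190, 190, 190, 192, 141, 200, 184, 159, 52, 71, 224, 220, 219, 218, 217, 220, 214, 73, 47, 96, 98, 97, 66, 104, 101, 100, 94, 196, 189, 188]
150 [24, 25, 27, 27, 26, 25, 22, 17, 159, 200, 192, 192, 191, 192, 192, 191, 191, 191, 191, 191, 190, 190, 191, 190, 189, 190, 190, 189, 191, 193, 129, 199, 185, 162, 52, 71, 224, 227, 232, 216, 218, 220, 214, 93, 54, 98, 98, 90, 75, 101, 100, 100, 94, 167, 192, 163]
165 [27, 25, 24, 25, 27, 29, 32, 24, 61, 192, 194, 191, 191, 190, 190, 190, 190, 190, 190, 190, 190, 190, 190, 189, 189, 189, 189, 190, 191, 194, 111, 198, 186, 170, 51, 69, 225, 229, 233, 216, 218, 221, 199, 74, 73, 98, 98, 91, 100, 100, 98, 100, 128, 191, 187, 186]
190 [23, 23, 27, 29, 27, 26, 27, 22, 13, 162, 200, 191, 191, 191, 190, 191, 190, 190, 190, 189, 190, 190, 190, 189, 189, 189, 188, 188, 189, 192, 133, 193, 184, 172, 49, 99, 95, 132, 193, 188, 187, 188, 193, 87, 178, 190, 180, 109, 95, 93, 166, 189, 186, 185, 185, 185]
210 [26, 23, 24, 24, 24, 2
[... 681 characters left out ...]
, 217, 218, 218, 218, 218, 218, 218, 218, 218, 218, 218, 218, 218, 218, 218, 218, 218, 218, 218, 218, 219, 218, 218, 218, 217, 220, 239, 238, 238, 238, 238, 237, 238, 237, 215, 185, 187, 187, 187, 187, 187, 188, 188, 188, 187, 187, 187, 188, 188, 187, 187, 187, 187, 188, 187, 187, 188, 187, 187, 188, 187, 187, 186, 186, 186, 186, 186, 186, 187, 186, 186, 187, 186, 186, 187, 186, 187, 186, 186, 187, 186, 187, 187, 186, 186, 187, 187, 186, 186, 189, 185, 30, 21, 24, 25, 24]
(285.5, 122) [-0.0708  0.0488  0.068 ]
(434.5, 122) [0.0824 0.0492 0.068 ]
(284, 60.5) [-0.0706  0.1067  0.068 ]
(434, 60.5) [0.0758 0.1071 0.068 ]
(295, 235) [-0.07   -0.1013  0.005 ]
(403.5, 235) [ 0.0798 -0.1009  0.005 ]
```

```bash
python3 - <<'E'
from h import *
p=np.load("w1.npy")
for uv,z in (((319.5,150),.056),((326.6,150),.056),((319.5,133),.056),((326.6,133),.056),((323,169.5),.056),((323,178),.056),((317.6,210),.022),((327.2,210),.022),((317.6,228),.022),((327.2,228),.022)): print(uv,np.round(inrk(wz(uv,z,p)),4))
E
```

```text
(319.5, 150) [-0.0359  0.0194  0.056 ]
(326.6, 150) [-0.0281  0.0194  0.056 ]
(319.5, 133) [-0.0359  0.0375  0.056 ]
(326.6, 133) [-0.0283  0.0375  0.056 ]
(323, 169.5) [-0.032  -0.0021  0.056 ]
(323, 178) [-0.0319 -0.0118  0.056 ]
(317.6, 210) [-0.0385 -0.0599  0.022 ]
(327.2, 210) [-0.0262 -0.0599  0.022 ]
(317.6, 228) [-0.0386 -0.0845  0.022 ]
(327.2, 228) [-0.026  -0.0845  0.022 ]
```

```bash
sed -i 's/C=np.array(\[.499,-.187,0\])/C=np.array([.499,-.187,0])+Ro.from_euler("z",YAW).apply([.003,.003,0])/; s/YP=.037/YP=.039/' h.py
python3 - <<'E'
from h import *; from station import arm
R=list(grasp_R(1).as_quat())
arm.movep(list(rk([-.035,YG,.18])),R); arm.line_to(list(rk([-.035,YG,ZT])),0.1)
print(arm.read_tool_pos(),rk([-.035,YG,ZT]),arm.read_ft_force())
arm.move_gripper(0.0,20); arm.pause(.2)
f=arm.read_ft_force();print(arm.read_opening()*85,arm.read_finger_force(),f,inrk(f+C),arm.read_wrist_torque(),arm.read_time())
E
```

```text
[ 0.46311988 -0.17497328  0.10053488] [ 0.46278285 -0.17461783  0.1       ] [-0.16374371  0.36921872  0.09768133]
7.421707789555007 27.514901161193848 [-0.3398422   1.23581826  5.10618726] [-0.02182992  1.28150808  5.10618726] [0.18103224 0.08138688 0.01412251] 5.9167
```

```bash
python3 - <<'E'
from h import *; from station import arm,snapshot
import cv2
arm.line_to(list(rk([-.035,YG,ZT+.0015])),0.03); print(inrk(arm.read_ft_force()+C).round(2))
for d in (.02,.04,.062):
    arm.line_to(list(rk([-.035,YG-d,ZT+.0015])),0.05)
    print(d,inrk(arm.read_ft_force()+C).round(2),arm.read_finger_force(),arm.read_opening()*85)
cv2.imwrite("pics/s2.png",np.vstack([cv2.resize(snapshot("scene")[200:330,240:400],(480,390)),]))
arm.pause(.1);print(arm.read_time())
E
```

```text
[-0.16  0.38 -0.69]
0.02 [ 0.14  0.62 -0.92] 26.611352562904358 7.615411461590002
0.04 [-0.3   0.08 -1.37] 26.607096791267395 7.675040734891788
0.062 [ 0.58 -0.81 -1.3 ] 26.605029702186584 7.392375483585098
8.0083
```

View pics/s2.png

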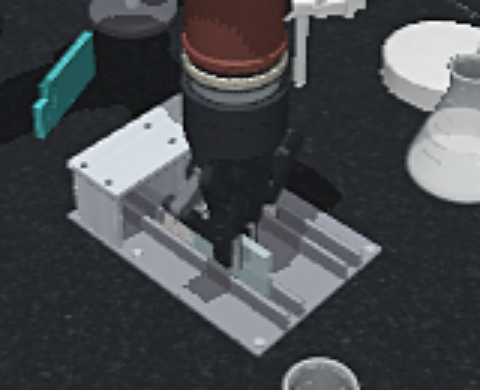

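```bash
python3 - <<'E'
from h import *; from station import arm,snapshot
import cv2
arm.move_gripper(0.0,40)
arm.line_to(list(rk([-.035,YG-.062,.24])),0.1)
print(inrk(arm.read_ft_force()+C).round(2),arm.read_finger_force())
p,R=final(1); q=list(R.as_quat())
a=np.array([np.cos(np.radians(RX)),np.sin(np.radians(RX)),0])
arm.movep(list(p-.02*a+[0,0,.03]),q); arm.line_to(list(p),0.08); arm.pause(.5)
print(p,arm.read_tool_pos(),arm.read_ft_force(),arm.read_finger_force(),arm.read_time())
x=cv2.resize(snapshot("scene")[120:250,220:350],(400,400)); y=cv2.resize(snapshot("side")[120:250,230:360],(400,400))
cv2.imwrite("pics/f1.png",np.hstack([x,y]))
E
```

```text
[ 0.17  0.17 -0.7 ] 43.9050829410553
[0.48014845 0.0532032  0.19300423] [0.48015995 0.0532218  0.19318278] [ 0.64450113  0.05757667 -0.68444703] 44.09272313117981 12.075
```

View pics/f1.png

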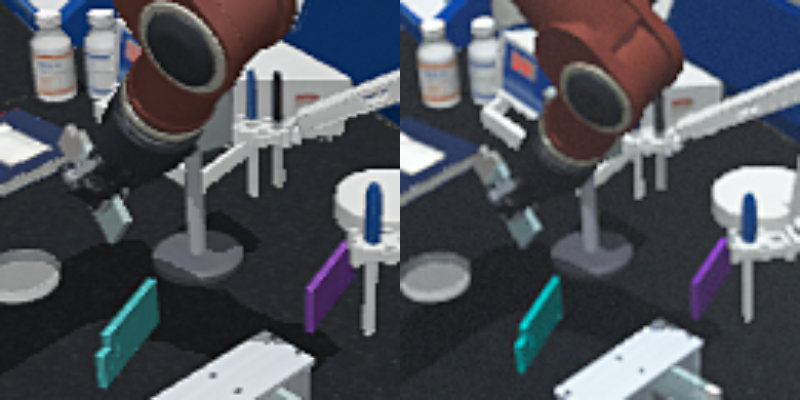

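```bash
python3 - <<'E'
from h import *
a=np.array([np.cos(np.radians(RX)),np.sin(np.radians(RX)),0]); F=WIN-.1*a
for n,o,pts in (("scene",(220,120),[(76,147),(121,226)]),("side",(230,120),[(493,166),(528,232)])):
    for u,v in pts:
        if n=="side": u-=400
        c,d=ray(n,(o[0]+u*.325,o[1]+v*.325)); print(n,np.round(c+d*((F-c)@a)/(d@a),3))
e=np.array([-a[1],a[0],0])*np.cos(np.radians(40))+[0,0,np.sin(np.radians(40))]
print("expect",F,F-.096*e)
E
```

```text
scene [0.471 0.136 0.177]
scene [0.479 0.065 0.126]
side [0.472 0.128 0.179]
side [0.478 0.072 0.124]
expect [0.47054781 0.14454715 0.18      ] [0.47823486 0.07140975 0.11829239]
```

```bash
python3 - <<'E'
from station import arm,ticket
print(max(abs(x) for x in arm.read_dq()),arm.read_finger_force()); print(ticket.finish_job())
E
```

```text
0.0028121633192535545 44.09222066402435
the job is handed in; nothing more can be done
None
```

The front plate was slid clear of the bridge, lifted out, and is held still in front of the reader window, frosted end up at about 40 degrees. The job was handed in about 12 s into the 38 s, with no verdict returned. My last camera check put the frosted end 1 to 2 cm to the right of the target and at the right height, within the 35 mm limit.

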